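# Hold sprung tweezers at their marked gap over the tool viewer

### The arm

A 6-joint arm with a two-finger parallel gripper is mounted at the origin on the work surface. World frame = base frame: x ahead of the robot, y to its left, z up, the work surface at z = 0. Lengths are in m, angles in rad, forces in N, time in s.
With the tool pointing down it reaches from about 0.375 to 0.975 m from the base axis. Payload 3.8 kg.
Tool frame: the origin (TCP) lies on the mounting face of the last link; the fingertips stand 173 mm ahead of it and the grasp point (between the pads) lies 155 mm ahead of it (bot.hold_point_z is the distance from the TCP to the grasp point, in m); z points along the fingers, y is the line along which they close (so a half turn about z gives the same grasp; the last joint's range is limited). The gripper opens to 85 mm and grips with 20 to 120 N. Pads are 22 mm wide; open, the fingers measure 114 mm over their backs; the gripper's body (76 mm by 85 mm) begins 54 mm behind the grasp point. The pads swing forward as they close: fully open they stand 13 mm farther back than shut.
Start: joints at [1.282, 0.264, 1.604, -0, 1.274, -0.037], TCP at [0.168, 0.654, 0.405] pointing down, gripper open.
Joint ranges: [-2.63, 2.63], [-0.94, 2.18], [0.31, 2.57], [-1.31, 4.45], [0, 2.66], [-2.55, 2.55]. Speed limits (rad/s): [2.57, 2.57, 3.14, 3.14, 3.14, 3.14].

### API

Orientations are given as a rotation vector (axis times angle).
In Python, from workcell import bot, optics gives the robot as it stands.
- The arm moves only by the shell command python3 -m jog 'ROWS' [OPENING] [FORCE]. ROWS is JSON, a list of rows, each an object of numbers: "dx", "dy", "dz": the shift along the tool's x, y, z in mm; "ax", "ay", "az": the turn, a rotation vector about the tool's x, y, z in degrees. A call has 1 to 20 rows; each row shifts and turns the commanded pose from where the row before left it, along the tool's axes as they then stand; what a row does not reach is not made up. A row lasts 1/12 s, in which the tool goes at most 41.7 mm and 7.16 degrees, less where a joint would pass 70% of its speed; a pose out of reach is approached as far as the arm can. A call with a gripper value outside its range is refused whole. OPENING is the opening, from 0 (shut) to 1 (fully open), set as the call begins (- or left out, the last holds). The fingers move at their own pace and stop on an object; FORCE is the grip in N (left out, the last holds). Time passes only in rows, so rows that do not move let the fingers close. It gives the time, the measured TCP pose, the force, the opening and the grip force at its end, in the units of the state.
- bot.read_state(): the state, without advancing time (a new reading comes with each control period).
- optics.read_camera(name): name is "side" or "top" or "wrist"; returns a dict with "img" (480x640x3 uint8, red, green, blue), "vertical_fov" (degrees; the focal length in pixels is half the picture's height over the tangent of half this angle, whatever the lens; pixels are square), "cx", "cy" (the principal point, pixels), "k1" (the pictures are not rectified: a ray, as slopes to the right and down, at radius r is drawn at 1 + k1 r^2 times it, then the intrinsics apply), "R" (3x3) and "t" (3): a world point X has camera coordinates R X + t; the wrist camera has in their place "tool_from_camera" (4x4, takes a point from camera to tool coordinates, whose origin is the TCP and whose axes are the flange's). Camera axes: x right, y down, z forward; pixel columns grow to the right and rows downward; lengths in m; the calibration is good to about 2 mm. A picture is of the moment at which its call begins: read the wrist's pose just before it. There is no depth.
- bot.finish_job(): hands the job in; it is judged then, once.
The state is a dict: "time": time; "q": joint angles; "joint_vel": joint speeds; "joint_torque": joint torques, N m; "tool_pos": TCP position; "tcp_rot": TCP orientation; "wrist_force": force on the tool from outside, world axes, zero at the start; "torque": the same for the moment, N m; "width": opening from 0.0 (shut) to 1.0 (fully open); "grip_force": force on a finger pad.
Only numpy, scipy, OpenCV 4.12 (cv2) and the standard library are available. Lean on these libraries where they do the work, as an engineer would, in place of code of your own. Each camera call takes 0.05 s, during which the arm holds its last target. There are 200 camera calls.

### The job

Check the big sprung tweezers on the watchmaker's tool viewer: first push the viewer's blue lamp-house door shut until it clicks home on its catch, then pick up the tweezers by their blue grips and squeeze them until the red pointer stands on the green band of their gap scale (10 mm between the tips), with both tips held a few centimetres above the round lit glass and not touching it. Finish while still holding the tweezers there, steady at that gap; do not put them down, and leave the other things on the bench where they are.

Things in the scene. Friction and masses are not known exactly. Their poses are not given: they have to be found in the camera images.
- viewer: Tool viewer fixed on the bench, front facing the robot. Origin under the centre of its lamp house: white hollow box 130 (x) by 160 (y) by 120 mm high, open at the front (-x) where the blue door hangs. Own z up, own -x out of the front. On its -y side a grey stage block 120 by 120 mm, 35 mm high, carries the round lit glass
- glass (a point): Centre of the round lit glass (80 mm diameter) on top of the stage block, 35 mm above the bench; its axes are the viewer's. It lies 50 mm in front of (-x) and 140 mm to the -y side of the viewer's origin
- door (a joint): Angle of the lamp-house door, rad: 0 shut, growing as the free edge swings out towards the robot (clockwise from above); starts 0.45 to 0.9, stays where left. Between about 0.11 and 0.05 a sprung catch resists with about 2.5 N at the push point, then drops behind the door's nub and pulls it shut. Below 0.03 it is seated; the stop at 0 is rigid
- door_hinge (a point): Point on the door's vertical hinge axis, 95 mm above the bench, at the left (+y) front edge of the lamp house (viewer frame: x -65, y +75 mm); its axes turn with the door: own -y runs along the door to its free edge, own -x out of its outer face
- door_push (a point): Good place to push: on the door's outer face, 115 mm from the hinge line, 95 mm above the bench, axes as door_hinge. The blue door is 150 mm wide, 12 mm thick (hinge axis in its inner face), 12 to 118 mm above the bench; a small black knob, low down (35 mm up), stands 23 mm out
- tweezers: Big steel sprung tweezers, 182 mm long, 16 mm high, about 100 g, lying on edge on the green mat, so the legs close level. Origin on the underside, midway along the two blue grips; own x to the tips (70 mm ahead), tail end 112 mm behind, z up. This body is the tail and the +y leg; its grip's outer face lies 12 mm to +y, parallel to x
- tweezer_leg (a joint): How far the tweezers are squeezed, rad: 0 free (tips 26 mm apart), 0.097 at the mark (tips 10 mm apart, pointer mid-band), 0.155 tips almost touching; tip gap = 26 mm minus 165 mm per rad. The spring pushes on the grips with about 3 N free, 8 N at the mark, 11 N shut; a 20 N grip is plenty
- grip (a point): Point between the blue grips, 8 mm above the underside: where to take the tweezers, fingers on the outer faces (own +y and -y). Grips 50 mm long, 16 mm high; the width over them is about 33 mm when free (+12 to -21 mm in y), 24 mm at the marked gap (faces then parallel, +-12 mm), 18 mm shut. One leg moves: the hinge is 95 mm behind
- gap_scale (a point): Middle of the green band of the white gap scale, carried by the +y leg, 42 mm ahead of the origin, 18 mm above the underside. The red pointer is on the other leg and moves over the scale as it is squeezed; the band spans 2.5 mm of tip gap either way
- tip_a (a point): End of the +y leg at its inner face, 8 mm above the tweezers' underside; tweezers frame (70, 5, 8) mm
- tip_b (a point): End of the sprung -y leg at its inner face, 8 mm above the underside
- loupe: Black eye loupe standing on the bench, 38 mm diameter, 30 mm high; bystander; origin under its centre
- holder: Aluminium ring-shaped movement holder, 52 mm diameter, 14 mm high; bystander; origin under its centre
- brush: Small bench brush with a wooden handle, 150 mm long, lying along its own x; bystander
- tray: Green tray of small hand tools, 150 by 100 mm, 18 mm high; bystander; origin under its centre
There are look-alikes about, which are no part of the job. What is shaped like the tweezers but yellow is not meant.

How it is judged:
On the way, in this order (a step that is already met when the one before it is completed fails the run):
1. the lamp-house door is pushed shut and seated on its catch (value of joint door below 0.03 rad), for 0.2 s.
2. the tweezers are picked up in the fingers (height (world z) of tweezers above 0.03 m and contact force between the fingers and tweezers above 1 N), for 0.2 s.
At the end, for the whole second after the job is handed in: Door under 0.03 rad. Tweezers held by the fingers alone, 30 mm or more off the bench, still (20 mm/s, leg 0.05 rad/s), not touching the viewer, both tips within 40 mm of the glass centre from above and 6 to 70 mm over it, tip gap 10 mm, 2.5 mm either way (all of step 2 and value of joint door below 0.03 rad and distance between tip_a and tip_b between 0.0075 and 0.0125 m and velocity of joint tweezer_leg between -0.05 and 0.05 rad/s and linear speed of tweezers below 0.02 m/s and contact force between tweezers and viewer below 0.05 N and horizontal distance between each of tip_a, tip_b and glass below 0.04 m and z of tip_a in the frame of glass between 0.006 and 0.07 m and z of tip_b in the frame of glass between 0.006 and 0.07 m); the arm keeps its last pose, push and grip.
It fails at once if the loupe is pushed away (more than 30 mm) (distance of loupe from where it was at the start of the episode above 0.03 m).
It fails at once if the holder is pushed away (more than 30 mm) (distance of holder from where it was at the start of the episode above 0.03 m).
It fails at once if the brush is pushed away (more than 30 mm) (distance of brush from where it was at the start of the episode above 0.03 m).
It fails at once if the tray is pushed away (more than 30 mm) (distance of tray from where it was at the start of the episode above 0.03 m).
It also fails if it takes over 53 s, if anything falls off the work surface, if the arm or the gripper's body presses on something with over 40 N, if the wrist force passes 120 N, or if a joint passes its speed limit or range.

## Working session

There is one attempt and no reset: what is moved stays moved. The work goes in short steps, Python scripts to look and compute and a shell command to move; the robot and the scene stay as the last step left them, time stands still between calls to the robot, and variables do not carry over. Pictures are saved under pics/ and viewed, at most 10 in all, crops included, and the job is handed in when it is done.

```bash
mkdir -p pics; ls; cat > h.py <<'E'
import numpy as np, cv2
from workcell import bot, optics
from scipy.spatial.transform import Rotation as Ro
def K(c):
    f=240/np.tan(np.radians(c["vertical_fov"])/2); return np.array([[f,0,c["cx"]],[0,f,c["cy"]],[0,0,1]]),np.array([c["k1"],0,0,0,0.])
def ray(c,uv):
    k,d=K(c); p=cv2.undistortPoints(np.array(uv,float).reshape(-1,1,2),k,d).reshape(-1,2)
    v=np.c_[p,np.ones(len(p))]; return -c["R"].T@c["t"], v@c["R"]
def onz(c,uv,z):
    o,v=ray(c,uv); return o+v*((z-o[2])/v[:,2])[:,None]
def proj(c,X):
    k,d=K(c); return cv2.projectPoints(np.array(X,float).reshape(-1,3),cv2.Rodrigues(np.array(c["R"]))[0],np.array(c["t"],float),k,d)[0].reshape(-1,2)
def cam(n):
    s=bot.read_state(); c=optics.read_camera(n)
    if n=="wrist":
        T=np.eye(4);T[:3,:3]=Ro.from_rotvec(s["tcp_rot"]).as_matrix();T[:3,3]=s["tool_pos"]
        M=np.linalg.inv(T@np.array(c["tool_from_camera"])); c["R"]=M[:3,:3];c["t"]=M[:3,3]
    c["R"]=np.array(c["R"]);c["t"]=np.array(c["t"]); return c
def save(c,f,box=None,s=1):
    i=c["img"][:,:,::-1]
    if box: i=i[box[1]:box[3],box[0]:box[2]]
    cv2.imwrite(f,cv2.resize(i,None,fx=s,fy=s,interpolation=cv2.INTER_CUBIC))
E
python3 -c "
from h import *
print(bot.read_state())
for n in ('top','side'):
    c=cam(n); save(c,f'pics/{n}0.png'); print(n,-c['R'].T@c['t'],c['R'][2],c['vertical_fov'],c['k1'])
"
```

```text
pics
{'time': 0.0, 'q': array([ 1.28205960e+00,  2.64768773e-01,  1.60541737e+00, -7.53583964e-06,
        1.27371776e+00, -3.69117049e-02]), 'joint_vel': array([-6.86763776e-04, -1.60148710e-03, -1.26258050e-03, -7.70552257e-05,
        2.76714066e-04,  4.61676622e-04]), 'joint_torque': array([-1.01126821e-03, -5.15107656e+01, -3.67319870e+01, -8.86894509e-05,
        1.31132256e-02,  1.51192296e-05]), 'tool_pos': array([0.16809926, 0.65336258, 0.40332764]), 'tcp_rot': array([-0.39447156, -3.11635596,  0.00358389]), 'wrist_force': array([-0.75911684, -0.32147845,  1.51556908]), 'torque': array([-0.03785404,  0.01119732,  0.01307005]), 'grip_force': 0.0, 'width': 0.9973704398819209}
top [ 0.32317428 -0.07492326  1.21004687] [ 0.16500547 -0.01307862 -0.98620593] 50.83929071933621 -0.09783656360540052
side [ 0.12532967 -0.6096604   0.85212884] [ 0.37317864  0.52642452 -0.76394695] 47.385153821352276 0.03209214866009351
```

View pics/top0.png

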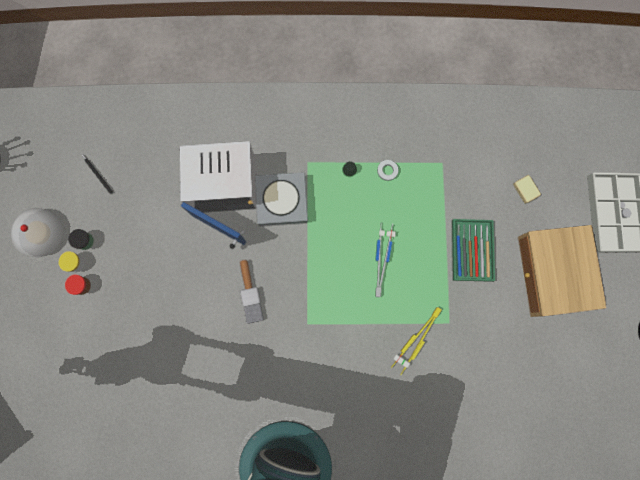

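View pics/side0.png

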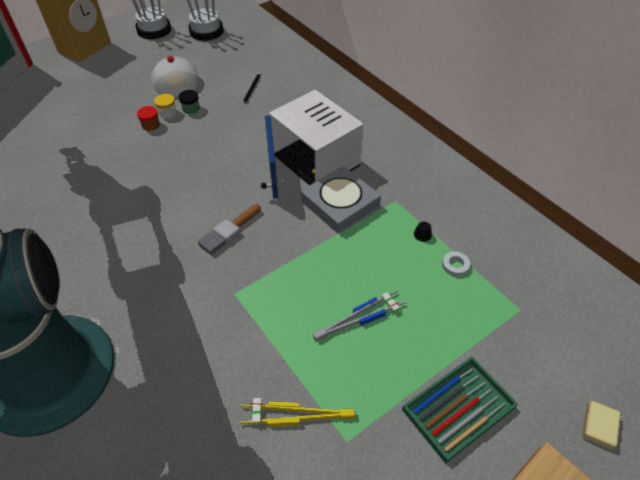

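The candidates for the tweezers in the top view are:
- The steel pair with blue grips, at (385,258) on the mat.
- The yellow pair, at (418,340).
- The pens and tools in the tray, at (474,250).

The description matches the steel pair with blue grips. The door is the blue bar from (183,205) to (243,241), and the glass is at (281,197). The brush at (250,290) is close to the door.

```bash
cat > m.py <<'E'
from h import *
c=cam('top'); im=c['img']; hsv=cv2.cvtColor(im,cv2.COLOR_RGB2HSV)
def comps(m,lo):
    n,l,s,ce=cv2.connectedComponentsWithStats(m.astype(np.uint8)); return [(np.argwhere(l==i)[:,::-1],s[i]) for i in range(1,n) if s[i,4]>=lo]
H,S,V=[hsv[...,i].astype(int) for i in range(3)]
blue=(H>100)&(H<130)&(S>130)&(V>40)
for p,s in comps(blue,25):
    r=cv2.minAreaRect(p.astype(np.float32)); b=cv2.boxPoints(r); z=.118 if s[4]>400 else .016
    print('blue',s,r,'\n',np.round(onz(c,b,z),4).tolist())
w=(S<40)&(V>190); 
for p,s in comps(w,600):
    if 150<s[0]<330 and s[1]>100:
        q=cv2.convexHull(p.astype(np.int32)); a=cv2.approxPolyDP(q,6,True)[:,0]
        print('white',s,a.tolist(),np.round(onz(c,a,.12),4).tolist())
g=(H>15)&(H<40)&(V>180)&(S>15)&(S<110)
for p,s in comps(g,300):
    if 255<s[0]<310: 
        e=cv2.fitEllipse(cv2.convexHull(p.astype(np.int32))); print('glass',s,e,onz(c,[e[0]],.035))
st=(S<60); 
for p,s in comps(st,200):
    if s[0]>320 and s[0]+s[2]<430 and s[1]>150:
        print('steel',s)
for uv in [(350,169),(388,170)]: print(onz(c,[uv],.02))
save(c,'pics/t1.png',(345,205,425,305),6)
save(c,'pics/t2.png',(165,125,325,265),5)
E
python3 m.py
```

```text
blue [182 203  21  14  74] ((192.1415252685547, 209.7453155517578), (23.31085968017578, 4.27365779876709), 29.05460548400879) 
 [[0.6125, 0.2574, 0.016], [0.6219, 0.2527, 0.016], [0.5934, 0.2014, 0.016], [0.5842, 0.2061, 0.016]]
blue [204 215  35  22 138] ((220.77940368652344, 225.86766052246094), (38.930179595947266, 4.458963394165039), 30.963756561279297) 
 [[0.5829, 0.202, 0.016], [0.5924, 0.1968, 0.016], [0.5429, 0.1141, 0.016], [0.5335, 0.1194, 0.016]]
blue [457 236   5  40 131] ((458.5831604003906, 255.49652099609375), (39.09108352661133, 3.3720738887786865), 87.61405944824219) 
 [[0.5374, -0.4119, 0.016], [0.5377, -0.4202, 0.016], [0.4426, -0.4198, 0.016], [0.4423, -0.4115, 0.016]]
blue [376 240   4  21  53] ((377.5736083984375, 249.96954345703125), (2.4223997592926025, 20.09166717529297), 4.085616588592529) 
 [[0.4796, -0.2145, 0.016], [0.5281, -0.2189, 0.016], [0.5277, -0.2247, 0.016], [0.4791, -0.2203, 0.016]]
blue [387 242   5  20  42] ((388.9189147949219, 251.4864959716797), (1.972787857055664, 19.39908218383789), 9.462321281433105) 
 [[0.4771, -0.2401, 0.016], [0.5235, -0.2489, 0.016], [0.5227, -0.2536, 0.016], [0.4763, -0.2448, 0.016]]
white [ 180  142   71   59 3500] [[250, 196], [181, 200], [180, 147], [248, 142]] [[0.6096, 0.0745, 0.12], [0.601, 0.2289, 0.12], [0.7255, 0.2376, 0.12], [0.7364, 0.0823, 0.12]]
steel [375 223  21  75 385]
[[ 0.70412703 -0.15562573  0.02      ]]
[[ 0.70189205 -0.24927838  0.02      ]]
```

View pics/t1.png

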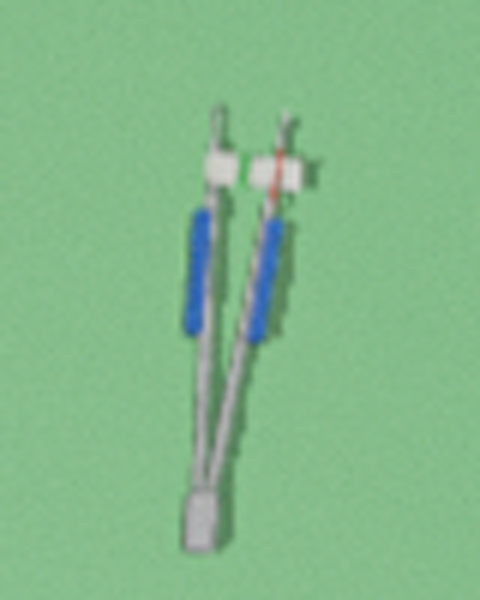

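View pics/t2.png

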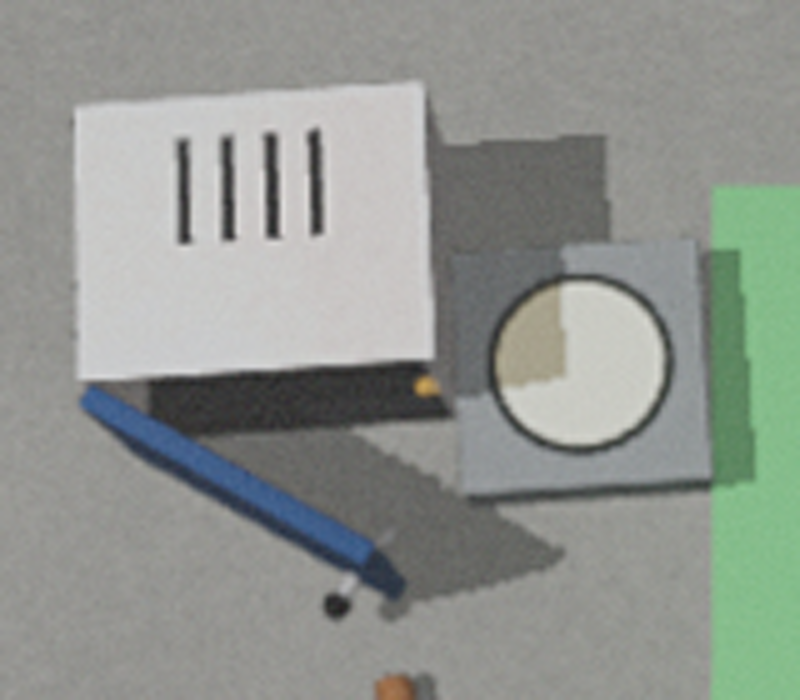

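The crop shows steel legs with blue grips, in full-image pixels: left leg near (378,250), right leg near (389,251). The tail is at (378,291), the tips at (382,224) and (392,225), and the red pointer is off the green band. So the choice is right. The second crop shows the door, hinged at the left at (183,204) with its free edge near (241,238), and the glass centre at (281.4,197.4).

```bash
cat > d.py <<'E'
from h import *
c=cam('top'); 
yaw=.063; O=np.array([.668,.1558]); R=lambda a:np.array([[np.cos(a),-np.sin(a)],[np.sin(a),np.cos(a)]])
print('glass meas',onz(c,[(281.4,197.4)],.035),'pred',O+R(yaw)@[-.05,-.14])
hg=O+R(yaw)@[-.065,.075]; print('hinge',hg)
# door top face: outer line & inner line from crop /5 + offset
P=lambda u,v:(165+u/5,125+v/5)
t=onz(c,[P(97,388),P(378,548),P(82,402),P(360,570)],.118)[:,:2]; print(np.round(t,4).tolist())
for a,b in ((0,1),(2,3)):
    d=t[b]-t[a]; ang=np.arctan2(d[1],d[0]); th=-np.pi/2+yaw-ang; print('theta',th)
d=t[1]-hg; print('theta from hinge',-np.pi/2+yaw-np.arctan2(d[1],d[0]),np.linalg.norm(d))
s=bot.read_state(); T=Ro.from_rotvec(s['tcp_rot']).as_matrix(); print(s['tool_pos'],T.round(3).tolist())
for th in (.7,.55,.4,.25,.1,0):
    A=R(yaw-th); print(th,'push',hg+A@[-.012,-.115],'out',A@[-1,0])
E
python3 d.py
```

```text
glass meas [[0.62832106 0.01075585 0.035     ]] pred [0.62691336 0.01292982]
hinge [0.59840707 0.22655892]
[[0.5955, 0.2215], [0.5227, 0.0936], [0.5891, 0.228], [0.5129, 0.1013]]
theta 0.5802937060907645
theta 0.6044724502519856
theta from hinge 0.5806333537268082 0.1530425392230513
[0.16810932 0.65351067 0.4038145 ] [[-0.968, 0.249, -0.0], [0.249, 0.968, -0.001], [0.0, -0.001, -1.0]]
0.7 push [0.52036003 0.14124973] out [-0.80388373  0.59478647]
0.55 push [0.53398486 0.13054445] out [-0.88374076  0.46797678]
0.4 push [0.54905647 0.12199546] out [-0.94375088  0.33065733]
0.25 push [0.56523639 0.11579473] out [-0.98256639  0.18591204]
0.1 push [0.58216126 0.11208153] out [-0.99931558  0.03699156]
0 push [0.59367109 0.11103156] out [-0.99801616 -0.06295833]
```

```bash
python3 -m jog '[{"az":-4.6},{"az":-4.6},{"dx":-10,"dy":-14},{"dx":-20,"dy":-26},{"dx":-20,"dy":-26},{"dx":-20,"dy":-26},{"dx":-20,"dy":-26},{"dx":-20,"dy":-26},{"dx":-20,"dy":-26},{"dx":-20,"dy":-26},{"dx":-20,"dy":-26},{"dx":-20,"dy":-26},{"dx":-20,"dy":-26},{"dx":-20,"dy":-26},{"dx":-20,"dy":-26},{"dx":-20,"dy":-26},{"dx":-20,"dy":-26},{"dx":-20,"dy":-26},{"dx":-20,"dy":-26},{"dx":-15,"dy":-30}]' 0 20
python3 -m jog '[{"dz":25},{"dz":30},{"dz":30},{"dz":30},{"dz":25},{"dz":10},{}]'
```

```text
invalid input
invalid input
```

```bash
python3 -m jog '[{"dx":0,"dy":0,"dz":0,"ax":0,"ay":0,"az":-4.6},{"dx":0,"dy":0,"dz":0,"ax":0,"ay":0,"az":-4.6}]' 0 20; python3 -m jog '[{"dx":-10,"dy":-14}]'; python3 -m jog; python3 -m jog --help
```

```text
time: 0.37
tool_pos: [0.1681, 0.6536, 0.4042]
tcp_rot: [-0.137, -3.138, 0.001]
wrist_force: [0.5, 0.1, -0.0]
width: 0.745
grip_force: 0.0invalid input
invalid input
invalid input: not JSON, or not a number
```

```bash
python3 -m jog '[{"dx":-12,"dy":-16,"dz":0,"ax":0,"ay":0,"az":0},{"dx":-24,"dy":-32,"dz":0,"ax":0,"ay":0,"az":0},{"dx":-24,"dy":-32,"dz":0,"ax":0,"ay":0,"az":0},{"dx":-24,"dy":-32,"dz":0,"ax":0,"ay":0,"az":0},{"dx":-24,"dy":-32,"dz":0,"ax":0,"ay":0,"az":0},{"dx":-24,"dy":-32,"dz":0,"ax":0,"ay":0,"az":0},{"dx":-24,"dy":-32,"dz":0,"ax":0,"ay":0,"az":0},{"dx":-24,"dy":-32,"dz":0,"ax":0,"ay":0,"az":0},{"dx":-24,"dy":-32,"dz":0,"ax":0,"ay":0,"az":0},{"dx":-24,"dy":-32,"dz":0,"ax":0,"ay":0,"az":0},{"dx":-24,"dy":-32,"dz":0,"ax":0,"ay":0,"az":0},{"dx":-24,"dy":-32,"dz":0,"ax":0,"ay":0,"az":0},{"dx":-24,"dy":-32,"dz":0,"ax":0,"ay":0,"az":0},{"dx":-24,"dy":-32,"dz":0,"ax":0,"ay":0,"az":0},{"dx":-21,"dy":-28,"dz":0,"ax":0,"ay":0,"az":0},{"dx":0,"dy":0,"dz":0,"ax":0,"ay":0,"az":0},{"dx":0,"dy":0,"dz":0,"ax":0,"ay":0,"az":0}]' 0 20
```

```text
time: 1.78
tool_pos: [0.4705, 0.1626, 0.4045]
tcp_rot: [-0.15, -3.138, -0.0]
wrist_force: [-0.8, -0.0, 0.1]
width: 0.002
grip_force: 0.0
```

```bash
python3 -m jog '[{"dx":0,"dy":0,"dz":25,"ax":0,"ay":0,"az":0},{"dx":0,"dy":0,"dz":35,"ax":0,"ay":0,"az":0},{"dx":0,"dy":0,"dz":35,"ax":0,"ay":0,"az":0},{"dx":0,"dy":0,"dz":35,"ax":0,"ay":0,"az":0},{"dx":0,"dy":0,"dz":20,"ax":0,"ay":0,"az":0},{"dx":-12,"dy":-4,"dz":0,"ax":0,"ay":0,"az":0},{"dx":-12,"dy":-4,"dz":0,"ax":0,"ay":0,"az":0},{"dx":-12,"dy":-4,"dz":0,"ax":0,"ay":0,"az":0},{"dx":-12,"dy":-5,"dz":0,"ax":0,"ay":0,"az":0},{"dx":-9,"dy":-6,"dz":0,"ax":0,"ay":0,"az":0},{"dx":-9,"dy":-5,"dz":0,"ax":0,"ay":0,"az":0},{"dx":-9,"dy":-4,"dz":0,"ax":0,"ay":0,"az":0},{"dx":-9,"dy":-4,"dz":0,"ax":0,"ay":0,"az":0},{"dx":-6,"dy":-2,"dz":0,"ax":0,"ay":0,"az":0},{"dx":-6,"dy":-1,"dz":0,"ax":0,"ay":0,"az":0},{"dx":-6,"dy":-1,"dz":0,"ax":0,"ay":0,"az":0}]' 0 20
python3 -m jog '[{"dx":-3,"dy":0,"dz":0,"ax":0,"ay":0,"az":0},{"dx":-3,"dy":0,"dz":0,"ax":0,"ay":0,"az":0},{"dx":-3,"dy":0,"dz":0,"ax":0,"ay":0,"az":0},{"dx":0,"dy":0,"dz":0,"ax":0,"ay":0,"az":0}]'
```

```text
time: 3.12
tool_pos: [0.5682, 0.1147, 0.2546]
tcp_rot: [-0.144, -3.138, 0.0]
wrist_force: [0.3, 0.1, 0.4]
width: 0.001
grip_force: 0.2
time: 3.45
tool_pos: [0.575, 0.1144, 0.2544]
tcp_rot: [-0.142, -3.131, 0.001]
wrist_force: [-9.6, -0.2, 7.9]
width: 0.0
grip_force: 4.5
```

```bash
python3 -c "
from h import *
print(bot.read_state()['wrist_force'])
c=cam('side'); save(c,'pics/s1.png',(230,80,400,240),4.6)"
```

```text
[-9.56737718 -0.24978382  7.90655163]
```

View pics/s1.png

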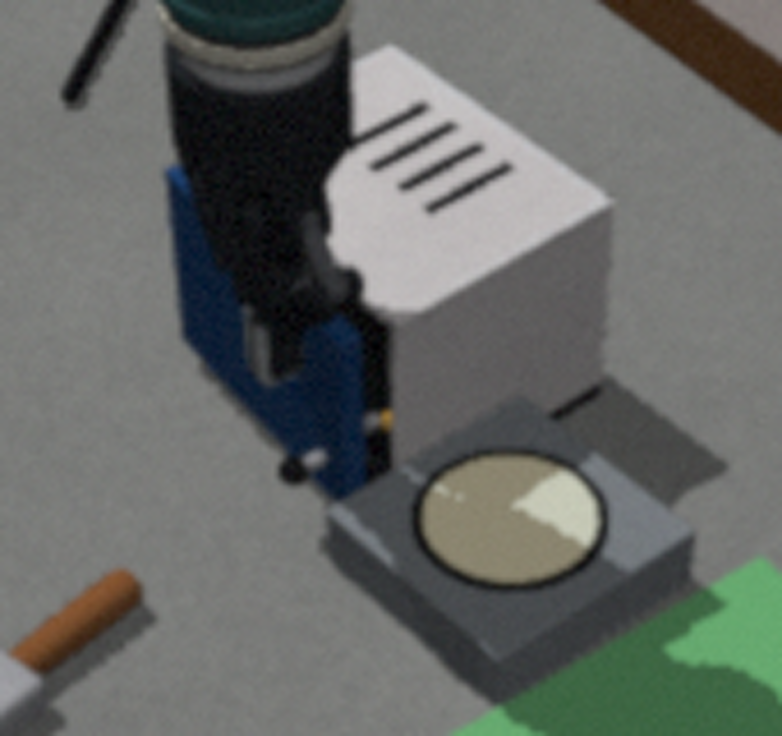

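The door is still about 10 mm ajar at its free edge (crop (375,400)). The gripper's knuckle sits at the roof's front edge (345,285), which would explain the upward force. I'll back off, raise the tool 20 mm and push again.

```bash
python3 -m jog '[{"dx":12,"dy":0,"dz":0,"ax":0,"ay":0,"az":0},{"dx":8,"dy":0,"dz":-10,"ax":0,"ay":0,"az":0},{"dx":0,"dy":0,"dz":-10,"ax":0,"ay":0,"az":0},{"dx":-9,"dy":0,"dz":0,"ax":0,"ay":0,"az":0},{"dx":-6,"dy":0,"dz":0,"ax":0,"ay":0,"az":0},{"dx":-5,"dy":0,"dz":0,"ax":0,"ay":0,"az":0},{"dx":0,"dy":0,"dz":0,"ax":0,"ay":0,"az":0}]'
python3 -m jog '[{"dx":-3,"dy":0,"dz":0,"ax":0,"ay":0,"az":0},{"dx":0,"dy":0,"dz":0,"ax":0,"ay":0,"az":0}]'
```

```text
time: 4.08
tool_pos: [0.5755, 0.1148, 0.2745]
tcp_rot: [-0.144, -3.13, -0.001]
wrist_force: [-13.4, 2.9, 9.2]
width: -0.002
grip_force: 5.9
time: 4.25
tool_pos: [0.5796, 0.1143, 0.2743]
tcp_rot: [-0.143, -3.135, -0.0]
wrist_force: [1.3, 0.6, -0.9]
width: 0.0
grip_force: 0.0
```

```bash
python3 -m jog '[{"dx":-3,"dy":0,"dz":0,"ax":0,"ay":0,"az":0},{"dx":-2,"dy":0,"dz":0,"ax":0,"ay":0,"az":0},{"dx":0,"dy":0,"dz":0,"ax":0,"ay":0,"az":0}]'
```

```text
time: 4.5
tool_pos: [0.5848, 0.1136, 0.2743]
tcp_rot: [-0.144, -3.136, -0.0]
wrist_force: [-3.5, 1.7, 3.0]
width: -0.003
grip_force: 2.1
```

```bash
python3 -m jog '[{"dx":15,"dy":0,"dz":0,"ax":0,"ay":0,"az":0},{"dx":30,"dy":0,"dz":0,"ax":0,"ay":0,"az":0},{"dx":0,"dy":0,"dz":-25,"ax":0,"ay":0,"az":0},{"dx":0,"dy":-20,"dz":-30,"ax":0,"ay":0,"az":0},{"dx":3,"dy":-30,"dz":-25,"ax":0,"ay":0,"az":0},{"dx":3,"dy":-35,"dz":-20,"ax":0,"ay":0,"az":0},{"dx":3,"dy":-35,"dz":-20,"ax":0,"ay":0,"az":0},{"dx":3,"dy":-40,"dz":-10,"ax":0,"ay":0,"az":0},{"dx":3,"dy":-40,"dz":0,"ax":0,"ay":0,"az":0},{"dx":3,"dy":-40,"dz":0,"ax":0,"ay":0,"az":0},{"dx":3,"dy":-40,"dz":0,"ax":0,"ay":0,"az":0},{"dx":3,"dy":-40,"dz":0,"ax":0,"ay":0,"az":0},{"dx":0,"dy":-26,"dz":0,"ax":0,"ay":0,"az":0},{"dx":0,"dy":0,"dz":0,"ax":0,"ay":0,"az":0},{"dx":0,"dy":0,"dz":0,"ax":0,"ay":0,"az":0}]' 1 20
python3 -c "
from h import *
c=cam('wrist'); save(c,'pics/w1.png'); print(-c['R'].T@c['t'],c['R'][2])
c=cam('top'); a=c['img'][125:265,165:325]; c=cam('side');b=c['img'][80:240,230:400]
a=cv2.resize(a,(400,350),interpolation=cv2.INTER_CUBIC);b=cv2.resize(b,(372,350),interpolation=cv2.INTER_CUBIC)
cv2.imwrite('pics/d2.png',np.hstack([a,b])[:,:,::-1])"
```

```text
time: 5.75
tool_pos: [0.4846, -0.2267, 0.4047]
tcp_rot: [0.149, 3.137, -0.0]
wrist_force: [-0.0, 0.6, -0.9]
width: 1.0
grip_force: 0.0
[ 0.41279113 -0.2190617   0.37457245] [ 0.28410963 -0.02766802 -0.95839251]
```

View pics/d2.png

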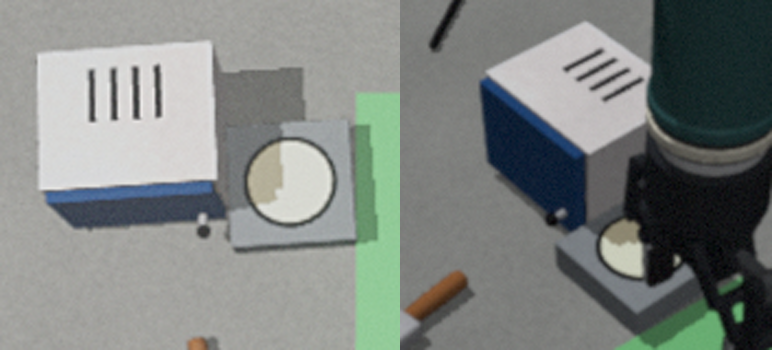

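View pics/w1.png

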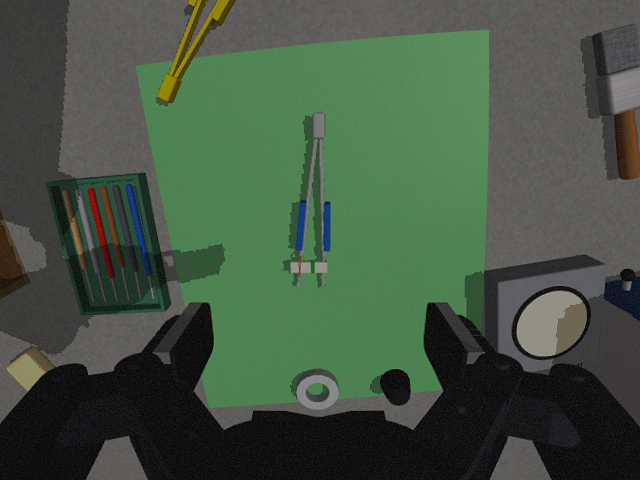

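In the top and side crops the door is flush and shut. In the wrist view the blue grips are at (327,227) (the fixed +y leg) and (302,226), the tail is at (319,125) and the tips are at (323,284) and (298,284).

```bash
cat > w.py <<'E'
from h import *
c=cam('wrist'); h=cv2.cvtColor(c['img'],cv2.COLOR_RGB2HSV).astype(int)
m=((h[...,0]>100)&(h[...,0]<130)&(h[...,1]>130)&(h[...,2]>40)).astype(np.uint8)
n,l,s,ce=cv2.connectedComponentsWithStats(m)
s0=bot.read_state(); T=Ro.from_rotvec(s0['tcp_rot']).as_matrix()
for i in range(1,n):
    if s[i,4]>60 and 250<s[i,0]<380:
        p=np.argwhere(l==i)[:,::-1].astype(np.float32); b=cv2.boxPoints(cv2.minAreaRect(p)); w=onz(c,b,.014)
        vx,vy,x0,y0=cv2.fitLine(p,cv2.DIST_L2,0,.01,.01).ravel(); e=onz(c,[(x0+20*vx,y0+20*vy),(x0-20*vx,y0-20*vy)],.016); d=e[0]-e[1]; d*=np.sign(d[0])
        print(s[i],np.round(w[:,:2],4).tolist(),'mid',w.mean(0),'yaw',np.arctan2(d[1],d[0]))
print('tips',onz(c,[(323,284),(298,284)],.008),'tail',onz(c,[(319,114)],.008))
print(s0['tool_pos'],T[:,0])
E
python3 w.py
```

```text
[293 201  10  50 305] [[0.5262, -0.2544], [0.4754, -0.2439], [0.4766, -0.2376], [0.5275, -0.2478]] mid [ 0.50139704 -0.24594231  0.014     ] yaw -0.1994148139484724
[321 202   7  50 307] [[0.4791, -0.2199], [0.4796, -0.214], [0.531, -0.2183], [0.5304, -0.2245]] mid [ 0.50503934 -0.21918348  0.014     ] yaw -0.10662687698581017
tips [[ 0.570215   -0.22582435  0.008     ]
 [ 0.56775312 -0.25291984  0.008     ]] tail [[ 0.39476575 -0.21429948  0.008     ]]
[ 0.48485185 -0.22383846  0.40459371] [-9.95958887e-01  8.98102807e-02 -9.83464596e-05]
```

```bash
python3 -m jog '[{"dx":-9,"dy":-3,"dz":20,"ax":0,"ay":0,"az":0.6},{"dx":-9,"dy":-2,"dz":30,"ax":0,"ay":0,"az":0},{"dx":0,"dy":0,"dz":35,"ax":0,"ay":0,"az":0},{"dx":0,"dy":0,"dz":35,"ax":0,"ay":0,"az":0},{"dx":0,"dy":0,"dz":35,"ax":0,"ay":0,"az":0},{"dx":0,"dy":0,"dz":20,"ax":0,"ay":0,"az":0},{"dx":0,"dy":0,"dz":10,"ax":0,"ay":0,"az":0},{"dx":0,"dy":0,"dz":0,"ax":0,"ay":0,"az":0},{"dx":0,"dy":0,"dz":0,"ax":0,"ay":0,"az":0}]' 0.6 20
python3 -c "
from h import *
s=[bot.read_state() for _ in range(3)]; print([x['tool_pos'].round(4).tolist() for x in s])
c=cam('wrist'); save(c,'pics/w2.png')"
```

```text
time: 6.7
tool_pos: [0.5025, -0.2309, 0.2201]
tcp_rot: [0.158, 3.137, -0.0]
wrist_force: [-0.3, 0.4, 0.1]
width: 0.598
grip_force: 0.0
[[0.5025, -0.2309, 0.2201], [0.5025, -0.2309, 0.2201], [0.5025, -0.2309, 0.2201]]
```

View pics/w2.png

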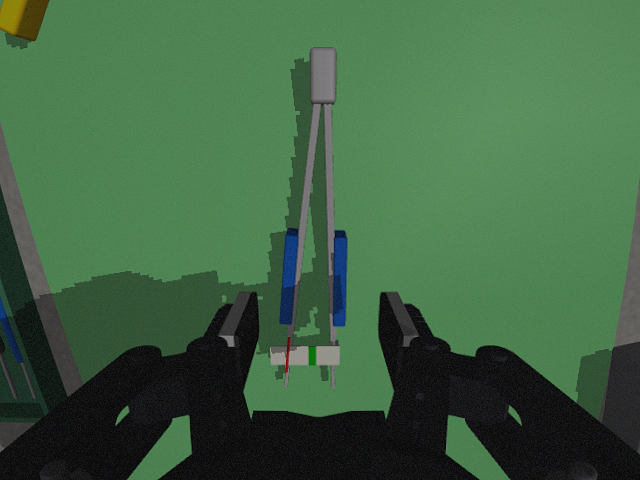

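The fingers, with tips at x≈258 and 380, straddle the blue grips at (289,277) and (340,278). The tweezers are undisturbed and the red pointer at (288,355) is off the green band at (312,355).

```bash
python3 w.py | grep -v tips; python3 -m jog '[{"dx":0,"dy":0,"dz":20,"ax":0,"ay":0,"az":0},{"dx":0,"dy":0,"dz":14,"ax":0,"ay":0,"az":0},{"dx":0,"dy":0,"dz":5,"ax":0,"ay":0,"az":0},{"dx":0,"dy":0,"dz":0,"ax":0,"ay":0,"az":0},{"dx":0,"dy":0,"dz":0,"ax":0,"ay":0,"az":0}]'
```

```text
[ 281  226   19   96 1172] [[0.5267, -0.2545], [0.4741, -0.2436], [0.4753, -0.2373], [0.528, -0.2476]] mid [ 0.50102701 -0.24573599  0.014     ] yaw -0.19609631646919506
[ 334  228   14   96 1181] [[0.5313, -0.2253], [0.4779, -0.2197], [0.4787, -0.2134], [0.5321, -0.2184]] mid [ 0.5049962  -0.21920303  0.014     ] yaw -0.09416733901747117
 [ 0.50892685 -0.24245125  0.008     ]] tail [[ 0.42263916 -0.22226944  0.008     ]]
[ 0.50325174 -0.23165756  0.22188463] [-0.99490237  0.10077482 -0.00370378]
time: 7.22
tool_pos: [0.5025, -0.2318, 0.182]
tcp_rot: [0.16, 3.136, -0.001]
wrist_force: [0.3, 0.6, -0.7]
width: 0.6
grip_force: 0.0
```

```bash
python3 -m jog '[{"dx":0,"dy":0,"dz":6,"ax":0,"ay":0,"az":0},{"dx":0,"dy":0,"dz":0,"ax":0,"ay":0,"az":0},{"dx":0,"dy":0,"dz":0,"ax":0,"ay":0,"az":0},{"dx":0,"dy":0,"dz":0,"ax":0,"ay":0,"az":0},{"dx":0,"dy":0,"dz":0,"ax":0,"ay":0,"az":0},{"dx":0,"dy":0,"dz":0,"ax":0,"ay":0,"az":0}]' 0.32 20
python3 -m jog '[{"dx":0,"dy":0,"dz":0,"ax":0,"ay":0,"az":0},{"dx":0,"dy":0,"dz":0,"ax":0,"ay":0,"az":0},{"dx":0,"dy":0,"dz":0,"ax":0,"ay":0,"az":0},{"dx":0,"dy":0,"dz":0,"ax":0,"ay":0,"az":0}]' 0.285 20
python3 -c "
from h import *
c=cam('wrist'); save(c,'pics/w3.png',(200,240,440,420),3.3)"
```

```text
time: 7.72
tool_pos: [0.5027, -0.232, 0.1757]
tcp_rot: [0.16, 3.135, -0.002]
wrist_force: [1.1, -1.5, 5.7]
width: 0.32
grip_force: 6.5
time: 8.05
tool_pos: [0.5028, -0.2317, 0.1759]
tcp_rot: [0.16, 3.135, -0.001]
wrist_force: [0.6, 0.3, 7.1]
width: 0.287
grip_force: 9.7
```

View pics/w3.png

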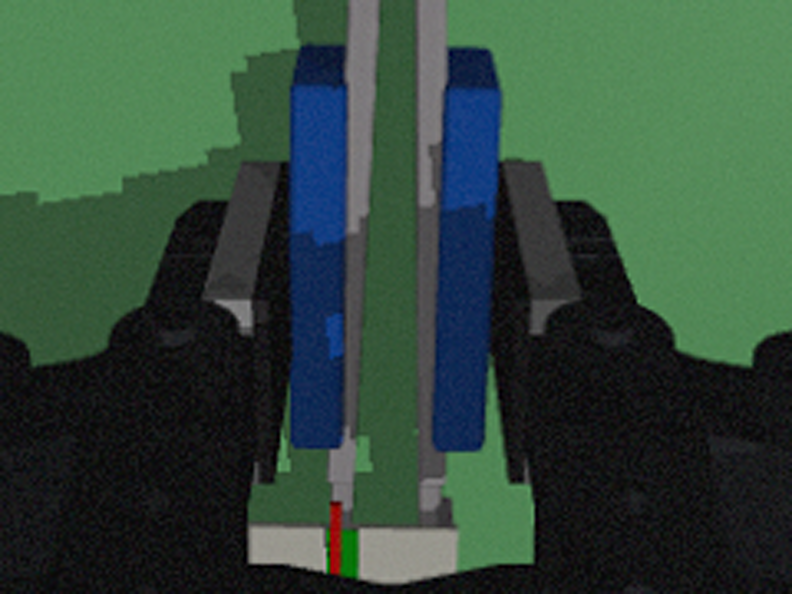

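The red pointer at crop (336,540) is inside the green band (about 327–357), slightly on the open side. The grip force is 9.7 N. I'll lift, tightening slightly.

```bash
python3 -m jog '[{"dx":0,"dy":0,"dz":-3,"ax":0,"ay":0,"az":0},{"dx":0,"dy":0,"dz":-7,"ax":0,"ay":0,"az":0},{"dx":0,"dy":0,"dz":-12,"ax":0,"ay":0,"az":0},{"dx":0,"dy":0,"dz":-15,"ax":0,"ay":0,"az":0},{"dx":0,"dy":0,"dz":-15,"ax":0,"ay":0,"az":0},{"dx":0,"dy":0,"dz":-12,"ax":0,"ay":0,"az":0},{"dx":0,"dy":0,"dz":-6,"ax":0,"ay":0,"az":0},{"dx":0,"dy":0,"dz":0,"ax":0,"ay":0,"az":0},{"dx":0,"dy":0,"dz":0,"ax":0,"ay":0,"az":0},{"dx":0,"dy":0,"dz":0,"ax":0,"ay":0,"az":0},{"dx":0,"dy":0,"dz":0,"ax":0,"ay":0,"az":0}]' 0.277 20
python3 -m jog '[{"dx":-1,"dy":10,"dz":0,"ax":0,"ay":0,"az":0},{"dx":-2,"dy":20,"dz":0,"ax":0,"ay":0,"az":0},{"dx":-3,"dy":25,"dz":0,"ax":0,"ay":0,"az":0},{"dx":-3,"dy":25,"dz":0,"ax":0,"ay":0,"az":0},{"dx":-3,"dy":25,"dz":0,"ax":0,"ay":0,"az":0},{"dx":-3,"dy":25,"dz":0,"ax":0,"ay":0,"az":0},{"dx":-3,"dy":25,"dz":0,"ax":0,"ay":0,"az":0},{"dx":-3,"dy":25,"dz":0,"ax":0,"ay":0,"az":0},{"dx":-3,"dy":25,"dz":0,"ax":0,"ay":0,"az":0},{"dx":-2,"dy":20,"dz":0,"ax":0,"ay":0,"az":0},{"dx":-2,"dy":18,"dz":0,"ax":0,"ay":0,"az":0},{"dx":0,"dy":12,"dz":0,"ax":0,"ay":0,"az":0},{"dx":0,"dy":0,"dz":0,"ax":0,"ay":0,"az":0},{"dx":0,"dy":0,"dz":0,"ax":0,"ay":0,"az":0},{"dx":0,"dy":0,"dz":0,"ax":0,"ay":0,"az":0}]'
python3 -c "
from h import *
c=cam('wrist'); a=cv2.resize(c['img'][240:420,200:440],(480,360),interpolation=cv2.INTER_CUBIC)
c=cam('side'); b=cv2.resize(c['img'][130:290,220:400],(405,360),interpolation=cv2.INTER_CUBIC)
cv2.imwrite('pics/f1.png',cv2.resize(np.hstack([a,b])[:,:,::-1],(796,324)))"
```

```text
time: 9.02
tool_pos: [0.5013, -0.2312, 0.2436]
tcp_rot: [-0.16, -3.135, -0.001]
wrist_force: [0.5, -0.5, -0.2]
width: 0.281
grip_force: 7.7
time: 10.27
tool_pos: [0.5553, 0.0191, 0.2443]
tcp_rot: [-0.159, -3.137, 0.001]
wrist_force: [-0.4, -0.3, -0.6]
width: 0.277
grip_force: 7.7
```

View pics/f1.png

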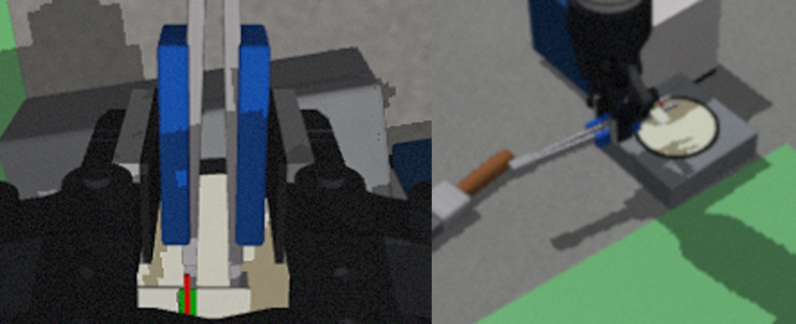

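The tweezers are held, level over the stage. The red pointer at (187,300) sits mid-band with green on both sides. I'll triangulate the pointer and scale numerically to check the position over the glass.

```bash
cat > v.py <<'E'
from h import *
def red(n,box):
    c=cam(n); x0,y0,x1,y1=box; h=cv2.cvtColor(c['img'][y0:y1,x0:x1],cv2.COLOR_RGB2HSV).astype(int)
    out=[]
    for m in (((h[...,0]<8)|(h[...,0]>172))&(h[...,1]>140)&(h[...,2]>80),(h[...,0]>50)&(h[...,0]<75)&(h[...,1]>180)):
        p=np.argwhere(m)[:,::-1]+[x0,y0]; out.append((len(p),p.mean(0) if len(p) else None, p.min(0) if len(p) else 0,p.max(0) if len(p) else 0))
    print(n,out); return c,out
a,oa=red('wrist',(240,370,360,420)); b,ob=red('side',(290,140,360,200))
o1,v1=ray(a,oa[0][1]); o2,v2=ray(b,ob[0][1])
st=np.linalg.lstsq(np.c_[v1[0],-v2[0]],o2-o1,rcond=None)[0]
print(o1+st[0]*v1[0],o2+st[1]*v2[0]); s=bot.read_state(); print(s['tool_pos'],s['grip_force'],s['width'],s['time'])
E
python3 v.py; python3 -m jog '[{"dx":0,"dy":0,"dz":0,"ax":0,"ay":0,"az":0},{"dx":0,"dy":0,"dz":0,"ax":0,"ay":0,"az":0},{"dx":0,"dy":0,"dz":0,"ax":0,"ay":0,"az":0},{"dx":0,"dy":0,"dz":0,"ax":0,"ay":0,"az":0}]'; python3 v.py
```

```text
wrist [(60, array([303.5       , 401.51666667]), array([302, 392]), array([305, 414])), (72, array([305.09722222, 407.63888889]), array([290, 401]), array([355, 415]))]
side [(1, array([333., 181.]), array([333, 181]), array([333, 181])), (0, None, 0, 0)]
[0.6005578  0.00784808 0.07634523] [0.60884805 0.00976647 0.08310286]
[0.55552144 0.0185543  0.24465679] 7.721375674009323 0.2818681408064659 10.4667
time: 10.8
tool_pos: [0.5556, 0.0192, 0.2447]
tcp_rot: [0.16, 3.137, -0.0]
wrist_force: [-0.2, 0.5, -2.5]
width: 0.276
grip_force: 7.7
wrist [(62, array([303.5483871 , 401.58064516]), array([302, 392]), array([305, 414])), (69, array([304.08695652, 407.08695652]), array([275, 392]), array([308, 414]))]
side [(0, None, 0, 0), (2, array([315.5, 149. ]), array([308, 141]), array([323, 157]))]Traceback (most recent call last):
  File "v.py", line 9, in <module>
    o1,v1=ray(a,oa[0][1]); o2,v2=ray(b,ob[0][1])
                                 ~~~^^^^^^^^^^^^
  File "h.py", line 7, in ray
    k,d=K(c); p=cv2.undistortPoints(np.array(uv,float).reshape(-1,1,2),k,d).reshape(-1,2)
                                    ~~~~~~~~~~~~~~~~~~~~~~~~~~^^^^^^^^
ValueError: cannot reshape array of size 1 into shape (1,2)
```

```bash
python3 -c "
from workcell import bot
print(bot.finish_job())"
```

```text
the job is handed in; nothing more can be done
None
```

I handed the job in at about 11 s of the 53 s allowed: the door is shut, and the tweezers are held steady about 35 mm over the lit glass with the red pointer on the green band; the result of the judging wasn't shown.

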